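# Set the burr mill's grinding gap by clicks and lock it

## Robot

A 6-joint arm with a two-finger parallel gripper is mounted at the origin on the work surface. World frame = base frame: x ahead of the robot, y to its left, z up, the work surface at z = 0. Lengths are in m, angles in rad, forces in N, time in s.
With the tool pointing down it reaches from about 0.35 to 0.875 m from the base axis. Payload 4.2 kg.
Tool frame: the origin (TCP) lies midway between the tips of the shut fingers; the grasp point (between the pads) lies 19 mm behind it; z points along the fingers, x is the direction in which the jaws open and shut, and the axes are right-handed (so a half turn about z gives the same grasp; the last joint's range is limited). The gripper opens to 85 mm and grips with 20 to 120 N. Pads are 22 mm wide; open, the fingers measure 114 mm over their backs; the gripper's body (76 mm by 85 mm) begins 54 mm behind the grasp point. The pads swing forward as they close: fully open they stand 13 mm farther back than shut.
Start: joints at [0.259, 0.385, 0.008, 0, -1.194, -0.259], TCP at [0.625, 0, 0.231] pointing down, gripper open.
Joint ranges: [-3.14, 3.14], [-1.21, 2.06], [-1.07, 1.41], [-3.16, 2.05], [-2.99, -0.16], [-3.1, 3.1]. Speed limits (rad/s): [2.79, 2.79, 3.14, 3.14, 3.14, 3.14].

## Interface

Orientations are given as a unit quaternion [x, y, z, w].
In Python, from plant import * gives the robot as it stands.
- The arm moves only by the shell command python3 -m jog 'ROWS' [FORCE]. ROWS is JSON, a list of rows, each a list of 5 numbers: the closure, from 0 (fully open) to 1 (shut), then the shift along the tool's x, y, z in cm, then the turn about the tool's z in rad. In form: [[fingers, dx, dy, dz, roll], ...]. A call has 1 to 8 rows; each row is the pose to reach, as a shift and turn from the pose commanded when the call began, along the tool's axes at that moment; what a row does not reach only later rows make up. A row lasts 1/12 s, in which the tool goes at most 41.7 mm and 7.16 degrees, less where a joint would pass 70% of its speed; a pose out of reach is approached as far as the arm can. A call with a gripper value outside its range is refused whole. The fingers move at their own pace and stop on an object; FORCE is the grip in N (left out, the last holds). Time passes only in rows, so rows that repeat a pose let the fingers close. It gives the time, the measured TCP pose, the force and the opening at its end, in the units of the state.
- get_state(): the state, without advancing time (a new reading comes with each control period).
- capture(name): name is "scene" or "side" or "wrist"; returns a dict with "frame" (420x560x3 uint8, red, green, blue), "mtx" (3x3 intrinsics, pixels), "T" (4x4, takes a point from camera to world coordinates). Camera axes: x right, y down, z forward; pixel columns grow to the right and rows downward; lengths in m; the calibration is good to about 2 mm. A picture is of the moment at which its call begins. There is no depth.
- finish_job(): hands the job in, once; it reports no verdict.
The state is a dict: "t": time; "q": joint angles; "qvel": joint speeds; "joint_efforts": joint torques, N m; "position": TCP position; "tool_rot": TCP orientation; "contact_force": force on the tool from outside, world axes, zero at the start; "ft_torque": the same for the moment, N m; "grip_width": finger opening in m.
Only numpy, scipy, OpenCV 4.12 (cv2) and the standard library are available. Lean on these libraries where they do the work, as an engineer would, in place of code of your own. Each camera call takes 0.05 s, during which the arm holds its last target. There are 200 camera calls.

## Task

Set the laboratory mill's grinding gap for the next sample. Turn the knob on the grinding head gently clockwise until the burrs just touch and it comes up solid, without forcing it; then back it off counter-clockwise by exactly 8 clicks and swing the locking lever fully home without slamming it. Leave the other things on the bench where they are.

Things in the scene. Friction and masses are not known exactly. Their poses are not given: they have to be found in the camera images.
- mill: burr mill, fixed to the bench: plinth 210 x 330 mm (x, y), white motor box with a clear feed hopper (top 307 mm up) on its left (+y), round cast grinding head on its right, flat top 172 mm across, 150 mm up. Origin under the plinth's centre, front = its -x, z up. Knob axis at (10, -65) mm, lever pivot at (-42.5, -65) mm, hopper axis at (5, 115) mm, 50 mm radius
- knob_axis (a point): point on the vertical axis of the gap-setting knob, 190 mm above the bench: a good height to grip. The knob is a black ribbed plastic cylinder 44 mm across, from 168 to 206 mm above the bench, over a steel dial ring 88 mm across whose top is at 166 mm. Its white line only shows turning: where the burrs touch varies. A grip under about 20 N may slip at the stop. The point does not turn
- gap (a joint): grinding gap, m: 0 = burrs just touch, each knob click opens it 0.02 mm (15 degrees, 24 a turn). The reading is too noisy to tell clicks. Clockwise from above closes. The knob rests at clicks, peak torque to pass one about 0.15 N m; it starts 3-6 open. From touch it comes up solid, about 9 N m per rad; over 0.7 N m forces the burrs. The first rest is 2 degrees off touch, then clicks 1, 2, ...
- lever_grip (a point): middle of the grip part of the locking lever's upright black handle: a post 12 mm thick, from 163 to 197 mm above the bench, on a flat steel arm (its top at 168 mm) 50 mm from the lever's pivot. This point is at 184 mm and moves with the lever
- lever_pivot (a point): point on the lever's vertical pivot, 170 mm above the bench, on the knob's front side, 52.5 mm from the knob axis; does not turn with the lever
- lever (a joint): locking lever, rad: 0 = open, the handle 1 rad round to the mill's right (-y side) of straight-front; 1 = locked home on its stop, the handle pointing straight to the mill's front (-x) from the pivot. Locking turns it clockwise from above; it stays where it is left, about 0.06 to 0.1 N m to turn (1.5 to 2 N at the handle). Locked, it clamps the knob
- cup: steel catch cup, 68 mm wide, 55 mm tall, standing in front of the mill's chute; origin under its centre
- vial: small capped amber vial, 26 mm wide, 42 mm tall, standing on top of the mill's motor box near its front; origin under its centre
- brush: cleaning brush, 170 mm long, lying on the bench; origin under its middle
- scoop: steel sample spoon, 160 mm long, lying on the bench; origin under its middle
- jug: clear plastic jug, 116 mm wide, 150 mm tall; origin under its centre
- beaker: glass beaker, 72 mm wide, 90 mm tall; origin under its centre
- jar: capped glass jar, 64 mm wide, 85 mm tall; origin under its centre

How it is judged:
On the way, in this order (a step that is already met when the one before it is completed fails the run):
1. the knob has been closed until the burrs touch (value of joint gap below 8e-07 m), for 0.05 s.
2. the knob has been backed off to the 8th click, the lever still open (value of joint gap between 0.000156 and 0.00017 m and value of joint lever below 0.5 rad), for 0.2 s.
3. the lever has been swung home (value of joint lever above 0.93 rad), for 0.1 s.
At the end, for the whole second after the job is handed in: The knob stands at the 8th click from touch (gap 0.156 to 0.170 mm), and the locking lever is at rest within 0.07 rad of its locked stop (joint above 0.93 rad) (value of joint gap between 0.000156 and 0.00017 m and value of joint lever above 0.93 rad and velocity of joint lever between -0.1 and 0.1 rad/s).
It fails at once if the burrs are forced together: the knob is wrenched past touch with more than about 0.7 N m (value of joint gap below -5.3e-06 m).
It fails at once if the lever, the head or another part of the mill (other than the knob) is struck or pushed with more than 25 N (contact force between any of the fingers, the arm and mill above 25 N).
It fails at once if another thing on the bench or on the mill is moved by more than 20 mm (distance of any of cup, vial, brush, scoop, jug, beaker, jar from where it was at the start of the episode above 0.02 m).
It also fails if it takes over 72 s, if anything falls off the work surface, if the arm or the gripper's body presses on something with over 40 N, if the wrist force passes 120 N, or if a joint passes its speed limit or range.

## Working session

There is one attempt and no reset: what is moved stays moved. The work goes in short steps, Python scripts to look and compute and a shell command to move; the robot and the scene stay as the last step left them, time stands still between calls to the robot, and variables do not carry over. Pictures are saved under pics/ and viewed, about 8 in all and at most 12, crops included, and the job is handed in when it is done.

```bash
mkdir -p pics; ls
python3 - <<'E'
from plant import *
import cv2,numpy as np
print(get_state())
for n in ["scene","side"]:
    c=capture(n); cv2.imwrite(f"pics/{n}0.png",c["frame"][:,:,::-1]); print(n,c["mtx"].round(1).tolist(),c["T"].round(4).tolist())
E
```

```text
pics
{'t': 0.0, 'q': array([ 2.58571075e-01,  3.85557333e-01,  6.59852566e-03, -5.02375391e-04,
       -1.19401017e+00, -2.58607054e-01]), 'qvel': array([-0.00235513,  0.0003202 ,  0.00158352,  0.00059676,  0.000478  ,
       -0.00061691]), 'joint_efforts': array([-9.55001960e-04, -3.92286408e+01,  1.88399577e+01,  4.18616563e+00,
       -4.72148502e-03,  8.27910434e-07]), 'position': array([ 6.24399988e-01, -2.29344253e-06,  2.30209942e-01]), 'tool_rot': array([ 1.10663853e-04,  9.99999377e-01, -5.20866063e-05, -1.10990618e-03]), 'contact_force': array([ 0.09459069,  0.34862953, -0.05712527]), 'ft_torque': array([-0.01475467, -0.0065117 ,  0.00101172]), 'grip_width': 0.08541746120793198}
scene [[481.8, 0.0, 282.8], [0.0, 481.8, 209.0], [0.0, 0.0, 1.0]] [[0.05, 0.9341, -0.3536, 1.0139], [0.9987, -0.0487, 0.0127, -0.0201], [-0.0053, -0.3538, -0.9353, 1.4807], [0.0, 0.0, 0.0, 1.0]]
side [[391.4, 0.0, 275.8], [0.0, 391.4, 210.4], [0.0, 0.0, 1.0]] [[0.7402, -0.5098, 0.4384, 0.0639], [-0.6721, -0.5429, 0.5035, -0.492], [-0.0187, -0.6673, -0.7445, 0.8579], [0.0, 0.0, 0.0, 1.0]]
```

View pics/scene0.png

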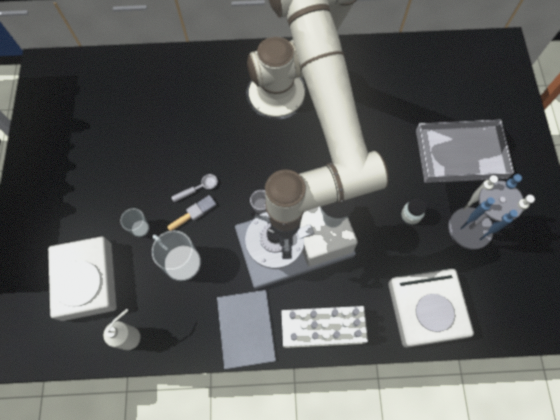

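View pics/side0.png

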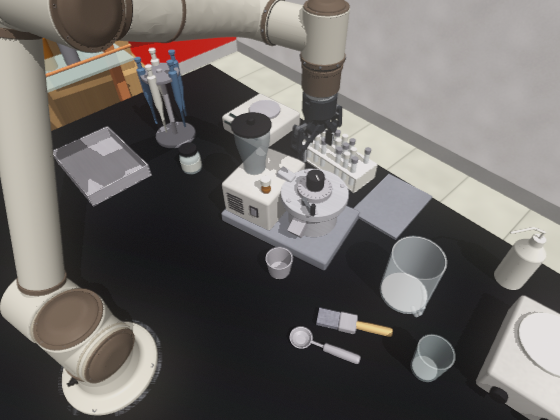

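The scene view has the arm hiding the knob. The side view shows the knob top at about (316,177) and the lever post at about (308,207). I'll zoom in there and check the wrist view.

```bash
cat > h.py <<'E'
from plant import *
import cv2,numpy as np
def ray(c,u,v,z):
    d=c["T"][:3,:3]@np.linalg.inv(c["mtx"])@[u,v,1]; o=c["T"][:3,3]
    return o+d*(z-o[2])/d[2]
def proj(c,p):
    T=np.linalg.inv(c["T"]); q=c["mtx"]@(T[:3,:3]@p+T[:3,3]); return q[:2]/q[2]
E
python3 - <<'E'
from h import *
c=capture("side"); a=cv2.resize(c["frame"][110:270,210:370],None,fx=3.5,fy=3.5,interpolation=cv2.INTER_CUBIC)
w=capture("wrist"); print(w["mtx"].round(1).tolist(),w["T"].round(4).tolist())
cv2.imwrite("pics/w1.png",w["frame"][:,:,::-1]); cv2.imwrite("pics/s1.png",a[:,:,::-1])
print(ray(c,316,174,.206),ray(c,308,205,.197))
E
```

```text
[[328.0, 0.0, 276.9], [0.0, 328.0, 209.2], [0.0, 0.0, 1.0]] [[-1.0, -0.0, 0.0003, 0.6255], [0.0001, 0.9524, 0.3047, -0.0766], [-0.0003, 0.3047, -0.9524, 0.3739], [0.0, 0.0, 0.0, 1.0]]
[ 0.59907235 -0.03026176  0.206     ] [ 0.51804646 -0.08346608  0.197     ]
```

View pics/s1.png

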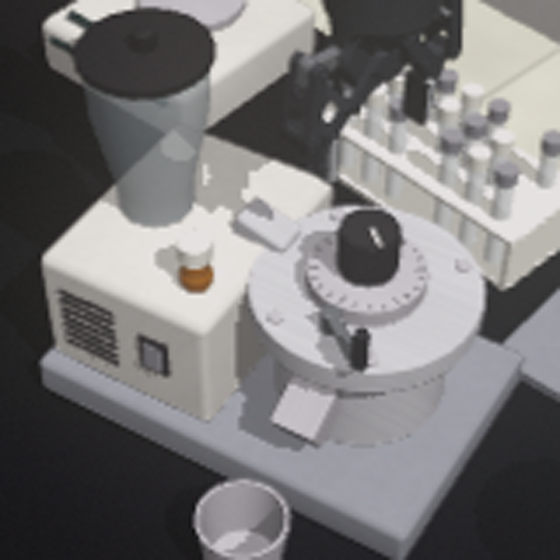

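View pics/w1.png

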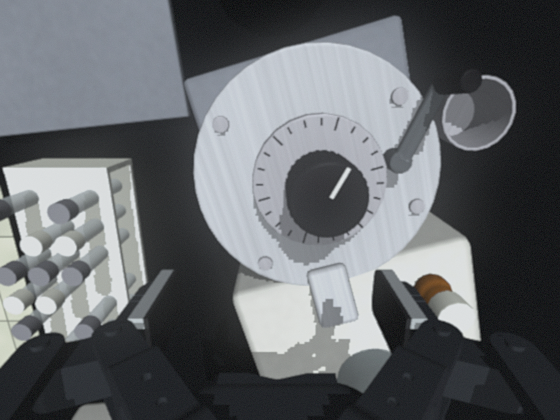

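The side crop shows the knob top at crop (369,225) and the lever post at crop (360,350). In the wrist view the knob top is at about (327,193), the dial ring at about (319,178), the lever pivot at about (398,160) and the post top at about (470,82).

Run:
```python
from h import *
c=capture("side"); w=capture("wrist"); f=cv2.cvtColor(w["frame"],cv2.COLOR_RGB2GRAY)
m=(f<75).astype(np.uint8); 
n,l,s,ce=cv2.connectedComponentsWithStats(m); i=l[215,310]; print("knob blob",s[i],ce[i])
cn=max(cv2.findContours((l==i).astype(np.uint8),0,2)[0],key=cv2.contourArea); print(cv2.minEnclosingCircle(cn))
h=cv2.HoughCircles(cv2.medianBlur(f,3),cv2.HOUGH_GRADIENT,1,20,param1=100,param2=25,minRadius=35,maxRadius=75)
print(h[0][:5])
kw=ray(w,327,193,.206); ks=ray(c,315.4,174.3,.206); print("knob",kw,ks,"ring",ray(w,319,178,.166))
p=ray(w,398,160,.170); print("piv",p,"post",ray(w,471,80,.197), "post side",ray(c,210+360/3.5,110+333/3.5,.197))
print("yaw of mill +x (deg)",np.degrees(np.arctan2(*(kw-p)[[1,0]])))
```

```text
knob blob [ 286  151   83   88 5271] [325.27964333 194.28135079]
((324.5, 194.5), 44.32278060913086)
[[320.5 180.5  68.9]
 [322.5 200.5  47.7]
 [469.5 103.5  43.6]
 [ 71.5 263.5  68.9]
 [ 88.5 275.5  49. ]]
knob [ 0.59919277 -0.03178845  0.206     ] [ 0.59724316 -0.03000277  0.206     ] ring [ 0.59855562 -0.03116796  0.166     ]
piv [ 0.55026413 -0.04348703  0.17      ] post [ 0.52801526 -0.08822385  0.197     ] post side [ 0.52581972 -0.09138229  0.197     ]
yaw of mill +x (deg) 13.446672321870913
```

```bash
python3 -m jog '[[0,1.3,-1.5,0,0],[0,2.6,-3.1,0,0],[0,2.6,-3.1,0,0],[0,2.6,-3.1,0,0]]' 30
python3 - <<'E'
from h import *
s=get_state(); print(s["position"],s["q"])
w=capture("wrist"); c=capture("side"); 
cv2.imwrite("pics/w2.png",w["frame"][:,:,::-1])
for z in (.206,): print(proj(w,np.array([.5985,-.031,z])))
E
```

```text
t: 0.63
position: [0.5987, -0.0315, 0.2316]
tool_rot: [0.001, 1.0, 0.0, 0.0]
contact_force: [-0.9, -0.1, -0.2]
grip_width: 0.0854
[ 0.59866823 -0.03152566  0.23164996] [ 2.17210873e-01  3.40944454e-01 -5.74562214e-02  7.28548066e-06
 -1.17188849e+00 -2.18220629e-01]
[279.04704762 248.21234048]
```

View pics/w2.png

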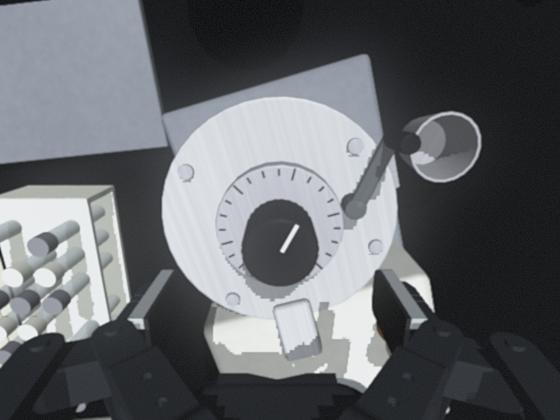

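The knob top is centred near (280,248), which agrees with the predicted (279,248). The jaws are clear of the vial. I'll descend and grip.

```bash
python3 -m jog '[[0,0,0,2,0],[0,0,0,4,0],[0,0,0,5.5,0],[0,0,0,6.2,0],[0,0,0,6.3,0]]' 30 && python3 -m jog '[[0.3,0,0,0,0],[0.4,0,0,0,0],[0.45,0,0,0,0],[0.5,0,0,0,0],[0.6,0,0,0,0],[0.7,0,0,0,0],[0.7,0,0,0,0],[0.7,0,0,0,0]]' 30
python3 - <<'E'
from h import *
s=get_state(); print(s)
E
```

```text
t: 1.15
position: [0.5984, -0.0306, 0.1664]
tool_rot: [-0.0, 1.0, -0.0, -0.002]
contact_force: [0.5, -0.2, -0.7]
grip_width: 0.0857
t: 1.82
position: [0.597, -0.0311, 0.1696]
tool_rot: [0.0, 1.0, 0.0, -0.002]
contact_force: [-6.4, 1.6, 5.3]
grip_width: 0.0429
{'t': 1.8167, 'q': array([ 2.18166379e-01,  3.89884405e-01, -1.46822440e-01, -8.71934797e-04,
       -1.03734480e+00, -2.18663453e-01]), 'qvel': array([ 0.00013495,  0.00040854, -0.00020936,  0.00059565,  0.00201397,
       -0.00126023]), 'joint_efforts': array([ -0.3761034 , -34.89750981,  18.41608822,   4.34852913,
         1.62800733,   0.18903705]), 'position': array([ 0.5970428 , -0.03108954,  0.16961788]), 'tool_rot': array([ 4.70840525e-04,  9.99998494e-01,  1.34366381e-05, -1.67025071e-03]), 'contact_force': array([-6.43559481,  1.60930943,  5.31618547]), 'ft_torque': array([ 0.3316841 ,  1.67606879, -0.2082109 ]), 'grip_width': 0.042905358175903435}
```

```bash
python3 -m jog '[[0.3,0,0,0,0],[0.3,0.15,0,-0.3,0],[0.3,0.15,0,-0.3,0],[0.3,0.15,0,-0.3,0]]' 30 && python3 -m jog '[[0.45,0,0,0,0],[0.5,0,0,0,0],[0.6,0,0,0,0],[0.7,0,0,0,0],[0.7,0,0,0,0],[0.7,0,0,0,0]]' 30
python3 - <<'E'
from h import *
s=get_state(); print(s["position"],s["contact_force"],s["ft_torque"],s["q"][5],s["joint_efforts"][5])
E
```

```text
t: 2.15
position: [0.598, -0.0309, 0.172]
tool_rot: [-0.0, 1.0, 0.0, 0.001]
contact_force: [-0.7, -0.1, 0.1]
grip_width: 0.0601
t: 2.65
position: [0.5971, -0.031, 0.1716]
tool_rot: [-0.0, 1.0, -0.0, -0.0]
contact_force: [-4.5, 0.8, 4.9]
grip_width: 0.0432
[ 0.59706724 -0.03101952  0.1716011 ] [-4.53365869  0.81148695  4.86327416] [0.22665319 1.17111982 0.04337801] -0.21852931144271817 -0.018742878455668688
```

```bash
cat > st.py <<'E'
from h import *
from scipy.spatial.transform import Rotation as R
s=get_state(); x=R.from_quat(s["tool_rot"]).as_matrix()[:,0]
print("jaw dir deg",np.degrees(np.arctan2(x[1],x[0])).round(2),"F",s["contact_force"].round(1),"M",s["ft_torque"].round(3),"q6",s["q"][5].round(4),"e6",s["joint_efforts"][5].round(3),"w",round(s["grip_width"],4),"p",s["position"].round(4),"t",s["t"])
E
python3 st.py; python3 -m jog '[[0.7,0.1,0,0,0],[0.7,0.1,0,0,0.05],[0.7,0.1,0,0,0.1],[0.7,0.1,0,0,0.15],[0.7,0.1,0,0,0.2],[0.7,0.1,0,0,0.25],[0.7,0.1,0,0,0.25]]' >/dev/null; python3 st.py
```

```text
jaw dir deg -179.99 F [-4.5  0.8  4.9] M [0.227 1.171 0.043] q6 -0.2185 e6 -0.019 w 0.0432 p [ 0.5971 -0.031   0.1716] t 2.65
jaw dir deg 165.62 F [-2.1  1.1  5.6] M [ 0.285  0.863 -0.106] q6 -0.4701 e6 -0.154 w 0.0429 p [ 0.5966 -0.0309  0.1716] t 3.2333
```

```bash
python3 -m jog '[[0.7,0,0,0,0.07],[0.7,0,0,0,0.14],[0.7,0,0,0,0.21],[0.7,0,0,0,0.28],[0.7,0,0,0,0.35],[0.7,0,0,0,0.42],[0.7,0,0,0,0.5],[0.7,0,0,0,0.5]]'>/dev/null; python3 st.py
for i in 1 2 3; do python3 -m jog '[[0.7,0,0,0,0.02],[0.7,0,0,0,0.02]]' >/dev/null; python3 st.py; done
```

```text
jaw dir deg 136.9 F [-5.2  2.   5.9] M [ 0.627  1.34  -0.137] q6 -0.9711 e6 -0.091 w 0.0433 p [ 0.596  -0.0305  0.1716] t 3.9
jaw dir deg 135.89 F [-6.   2.7  5.6] M [ 0.745  1.371 -0.227] q6 -0.9887 e6 0.16 w 0.0429 p [ 0.5959 -0.0305  0.1716] t 4.0667
jaw dir deg 134.81 F [-4.6  2.2  6.7] M [0.682 1.408 0.032] q6 -1.0079 e6 -0.151 w 0.043 p [ 0.5959 -0.0305  0.1716] t 4.2333
jaw dir deg 133.68 F [-5.6  2.8  6.4] M [0.786 1.419 0.013] q6 -1.0277 e6 -0.152 w 0.0428 p [ 0.5959 -0.0305  0.1716] t 4.4
```

```bash
cat > m.py <<'E'
from h import *
s=get_state(); print("M %.3f e6 %.3f q6 %.4f F %s"%(s["ft_torque"][2],s["joint_efforts"][5],s["q"][5],s["contact_force"].round(1)))
E
python3 -m jog '[[0.7,0.12,-0.05,0,0],[0.7,0.12,-0.05,0,0]]' >/dev/null; python3 m.py
for k in 1 2; do python3 -m jog '[[0.7,0,0,0,0.02]]' >/dev/null
for i in 1 2 3; do python3 -m jog '[[0.7,0,0,0,0]]'>/dev/null; python3 m.py; done; done
```

```text
M 0.113 e6 -0.087 q6 -1.0291 F [-1.5  0.7  4.2]
M 0.433 e6 -0.553 q6 -1.0497 F [-0.2  0.5  4.9]
M 0.383 e6 -0.424 q6 -1.0495 F [-1.3  0.6  4.8]
M 0.450 e6 -0.440 q6 -1.0497 F [-0.4 -0.   5.5]
M 0.834 e6 -0.884 q6 -1.0701 F [0.8 0.6 4. ]
M 0.773 e6 -0.772 q6 -1.0698 F [1.  0.6 4.4]
M 0.829 e6 -0.783 q6 -1.0699 F [1.  0.6 4.3]
```

The burrs touched at q6 of about -1.03 to -1.04. That matches a start 3 clicks open, since rest plus 47 degrees gives -1.039. My last probe step pushed further than I meant, to 0.8 N m measured including detent and friction. It was about 2 degrees past touch, and the limit is 4 degrees. I'm backing off now. The target is 2.159 rad counter-clockwise in all, to q6 of about 1.09.

```bash
python3 -m jog '[[0.7,0,0,0,-0.05],[0.7,0,0,0,-0.13],[0.7,0,0,0,-0.21],[0.7,0,0,0,-0.29],[0.7,0,0,0,-0.37],[0.7,0,0,0,-0.45],[0.7,0,0,0,-0.53],[0.7,0,0,0,-0.6]]' >/dev/null; python3 st.py
python3 -m jog '[[0.7,0,0,0,-0.07],[0.7,0,0,0,-0.14],[0.7,0,0,0,-0.21],[0.7,0,0,0,-0.28],[0.7,0,0,0,-0.35],[0.7,0,0,0,-0.42],[0.7,0,0,0,-0.49],[0.7,0,0,0,-0.56]]' >/dev/null; python3 st.py
```

```text
jaw dir deg 165.69 F [ 3.7 -1.3  3.8] M [-0.205 -0.908 -0.406] q6 -0.4694 e6 -0.032 w 0.0431 p [ 0.5967 -0.0305  0.1716] t 5.9
jaw dir deg -162.25 F [ 5.3 -1.2  2.7] M [-0.202 -1.299 -0.205] q6 0.09 e6 -0.334 w 0.0428 p [ 0.5973 -0.0306  0.1716] t 6.5667
```

```bash
python3 -m jog '[[0.7,0,0,0,-0.07],[0.7,0,0,0,-0.14],[0.7,0,0,0,-0.21],[0.7,0,0,0,-0.28],[0.7,0,0,0,-0.35],[0.7,0,0,0,-0.42],[0.7,0,0,0,-0.49],[0.7,0,0,0,-0.56]]' >/dev/null; python3 st.py
python3 -m jog '[[0.7,0,0,0,-0.07],[0.7,0,0,0,-0.14],[0.7,0,0,0,-0.21],[0.7,0,0,0,-0.28],[0.7,0,0,0,-0.35],[0.7,0,0,0,-0.42],[0.7,0,0,0,-0.44],[0.7,0,0,0,-0.44]]' >/dev/null; python3 st.py
python3 -c "
from h import *
cv2.imwrite('pics/w3.png',capture('wrist')['frame'][:,:,::-1])"
```

```text
jaw dir deg -130.15 F [ 5.9 -0.3  2.4] M [ 0.048 -1.603 -0.128] q6 0.6502 e6 -0.385 w 0.043 p [ 0.5979 -0.0302  0.1716] t 7.2333
jaw dir deg -105.04 F [7.7 1.6 1.2] M [ 0.423 -1.698 -0.069] q6 1.088 e6 0.148 w 0.0429 p [ 0.5982 -0.0298  0.1716] t 7.9
```

View pics/w3.png

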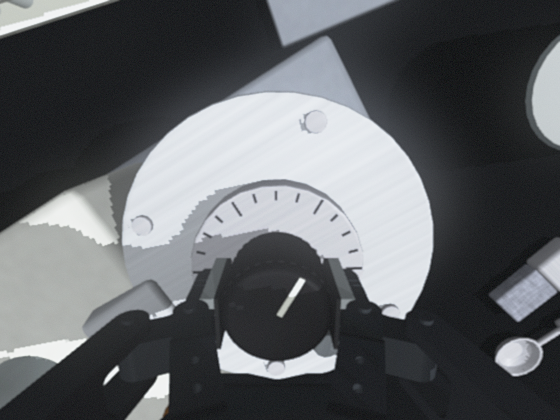

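The white line keeps the same angle to the jaws as before, about 30 to 33 degrees, so the grip didn't slip. I'll open partway, lift, and check the knob line.

```bash
python3 -m jog '[[0.5,0,0,0,0],[0.35,0,0,0,0],[0.3,0,0,0,0],[0.3,0,0,-1,0],[0.3,0,0,-3,0],[0.3,0,0,-6,0],[0.3,0,0,-6,0]]' >/dev/null; python3 st.py
python3 -m jog '[[0.3,0,0,-1,0],[0.3,-4,-2,-3,0.12],[0.3,-6,-4,-5,0.24],[0.3,-6,-4,-5,0.36],[0.3,-6,-4,-5,0.48],[0.3,-6,-4,-5,0.6],[0.3,-6,-4,-5,0.72],[0.3,-6,-4,-5,0.8]]'>/dev/null; python3 st.py
python3 - <<'E'
from h import *
w=capture('wrist'); cv2.imwrite('pics/w4.png',w['frame'][:,:,::-1]); print(w["T"].round(4).tolist()); np.savez("w4.npz",T=w["T"],mtx=w["mtx"])
E
```

```text
jaw dir deg -104.94 F [ 0.6 -0.2  1.4] M [-0.018 -0.109  0.018] q6 1.089 e6 -0.002 w 0.0597 p [ 0.5979 -0.0309  0.2377] t 8.5333
jaw dir deg -151.12 F [-0.  -0.4  0.1] M [-0.031 -0.04  -0.03 ] q6 0.2291 e6 0.428 w 0.0595 p [0.6487 0.0171 0.2809] t 9.2
[[-0.8756, -0.4599, -0.1476, 0.6875], [-0.483, 0.834, 0.2667, -0.0497], [0.0005, 0.3048, -0.9524, 0.4243], [0.0, 0.0, 0.0, 1.0]]
```

View pics/w4.png

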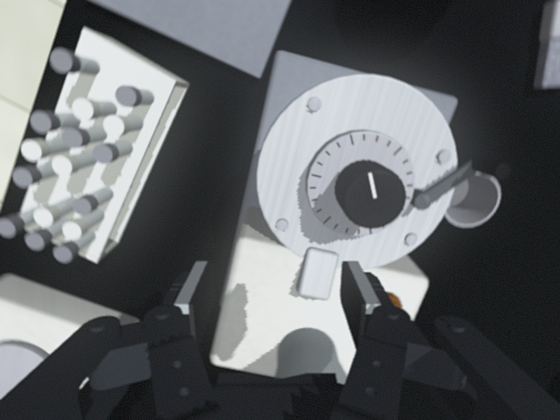

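Run:
```python
from h import *
w=np.load("w4.npz"); w1={"mtx":w["mtx"],"T":np.array([[-1.0,0,0.0003,0.6255],[0.0001,0.9524,0.3047,-0.0766],[-0.0003,0.3047,-0.9524,0.3739],[0,0,0,1]])}
def ang(c,a,b):
    d=ray(c,*b,.206)-ray(c,*a,.206); return np.degrees(np.arctan2(d[1],d[0]))
im=cv2.imread("pics/w4.png",0); 
for n,c,box in(("w1",w1,(300,365,155,215)),("w4",w,(355,395,168,210))):
    f=cv2.imread(f"pics/{n}.png",0); u0,u1,v0,v1=box
    m=(f[v0:v1,u0:u1]>150).astype(np.uint8); N,l,s,ce=cv2.connectedComponentsWithStats(m)
    for i in range(1,N):
        if s[i,4]>20:
            p=np.argwhere(l==i)[:,::-1]+[u0,v0]; P=np.array([ray(c,*q,.206)[:2] for q in p])
            C=P.mean(0); e=np.linalg.svd(P-C)[2][0]; k=np.array([.5975,-.0308]); e*=np.sign(e@(C-k)) ; print(n,s[i],np.degrees(np.arctan2(e[1],e[0])),C)
print("knob",ray(w,370,193,.206),"piv",ray(w,421,199,.17),"armend",ray(w,469,166,.168))
for psi in (6,10,13.4):
    r=np.radians(psi); piv=np.array([.5975,-.0308])-.0525*np.array([np.cos(r),np.sin(r)]); a=np.pi+1+r
    post=piv+.05*np.array([np.cos(a),np.sin(a)]); print(psi,piv,post,proj(w,np.r_[post,.197]),proj(w1,np.r_[post,.197]), "home",piv-.05*np.array([np.cos(r),np.sin(r)]))
```

```text
w1 [ 42   0  23  22 218] -39.555634344911255 [ 0.58430952 -0.04877877]
w1 [ 30  13  21  31 160] -117.72513160281436 [ 0.59256911 -0.03746477]
w4 [ 13   4   9  26 103] -44.16396973981669 [ 0.60526763 -0.03533397]
knob [ 0.6032578  -0.02981936  0.206     ] piv [ 0.55056442 -0.04222262  0.17      ] armend [ 0.53260136 -0.08232228  0.168     ]
6 [ 0.5452876  -0.03628774] [ 0.52281836 -0.08095466] [501.50708201 181.62980847] [478.48898223  95.32117044] home [ 0.49556151 -0.04151417]
10 [ 0.54579759 -0.03991653] [ 0.52649889 -0.08604201] [502.26950139 172.95752382] [473.08372877  84.65714546] home [ 0.49655721 -0.04859894]
13.4 [ 0.54642927 -0.04296676] [ 0.52990007 -0.0901556 ] [502.42388622 165.54795231] [467.78989948  75.88742713] home [ 0.49779047 -0.05455416]
```

The knob line turned 73.6 degrees counter-clockwise from its start, against 75 expected (5 clicks net, which is click 8 from touch). Next is the lever: I'll bracket the post loosely with the jaws along the tangent.

```bash
python3 -m jog '[[0.3,0,0,0,0.1],[0.3,0,0,0,0.2],[0.3,0,0,0,0.3],[0.3,0,0,0,0.4],[0.3,0,0,0,0.5],[0.3,0,0,0,0.6],[0.3,0,0,0,0.7],[0.3,0,0,0,0.8]]'>/dev/null; python3 -m jog '[[0.3,0,0,0,0.07],[0.3,0,0,0,0.09],[0.3,0,0,0,0.09]]'>/dev/null;  python3 st.py
python3 - <<'E'
from h import *
from scipy.spatial.transform import Rotation as R
s=get_state(); print(100*R.from_quat(s["tool_rot"]).as_matrix().T@(np.array([.528,-.088,.24])-s["position"]))
E
```

```text
jaw dir deg 158.31 F [ 0.3 -0.5 -0.6] M [ 0.     0.014 -0.026] q6 -0.6534 e6 -0.147 w 0.0598 p [0.6491 0.0171 0.2811] t 10.1667
[  7.36091786 -14.23625599   4.12762587]
```

```bash
python3 -m jog '[[0.4,1.5,-3,0,0],[0.5,3,-6,0,0],[0.6,4.5,-9,0,0],[0.65,6,-12,0,0],[0.65,7.4,-14.2,2,0],[0.65,7.4,-14.2,4.1,0],[0.65,7.4,-14.2,4.1,0],[0.65,7.4,-14.2,4.1,0]]'; python3 st.py
python3 - <<'E'
from h import *
w=capture('wrist'); cv2.imwrite('pics/w5.png',cv2.convertScaleAbs(w['frame'][:,:,::-1],alpha=1.6,beta=25)); np.savez("w5.npz",T=w["T"],mtx=w["mtx"])
print(proj(w,np.array([.528,-.088,.197])))
E
```

```text
t: 10.83
position: [0.5276, -0.0875, 0.2401]
tool_rot: [0.188, 0.982, -0.0, -0.001]
contact_force: [1.0, 0.6, 0.0]
grip_width: 0.0299
jaw dir deg 158.29 F [1.  0.6 0. ] M [ 0.049 -0.069 -0.018] q6 -0.5183 e6 0.009 w 0.0299 p [ 0.5276 -0.0875  0.2401] t 10.8333
[276.67957763 234.60089316]
```

View pics/w5.png

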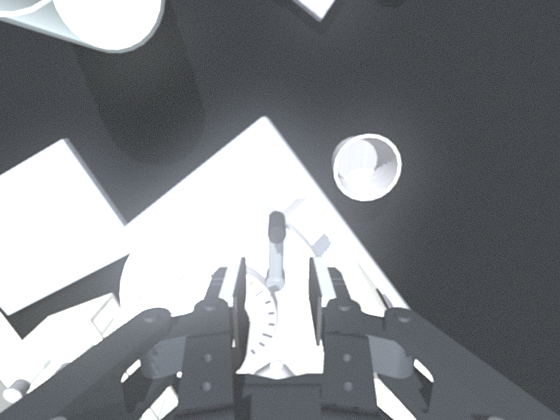

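The post top is at about (277,233), right on the prediction (277,235), and the arm is aligned with the jaws' tangent. I'll descend around it and swing.

```bash
python3 -m jog '[[0.65,0,0,2,0],[0.65,0,0,4,0],[0.65,0,0,5.5,0],[0.65,0,0,6.7,0],[0.7,0,0,6.7,0],[0.75,0,0,6.7,0],[0.75,0,0,6.7,0]]' 20 >/dev/null; python3 st.py
python3 -m jog '[[0.75,0.25,0.01,0,0.05],[0.75,0.5,0.02,0,0.1],[0.75,0.75,0.06,0,0.15],[0.75,0.99,0.1,0,0.2],[0.75,1.24,0.16,0,0.25],[0.75,1.48,0.22,0,0.3],[0.75,1.71,0.3,0,0.35],[0.75,1.95,0.39,0,0.4]]' >/dev/null; python3 st.py
python3 - <<'E'
from h import *
w=capture('wrist'); cv2.imwrite('pics/w6.png',cv2.convertScaleAbs(w['frame'][:,:,::-1],alpha=1.3,beta=20))
E
```

```text
jaw dir deg 158.3 F [-0.4  0.8 -0.3] M [-0.048  0.007 -0.011] q6 -0.5192 e6 0.002 w 0.0215 p [ 0.5296 -0.0869  0.1748] t 11.4667
jaw dir deg 135.21 F [ 0.4 -1.4 -0.5] M [-0.173 -0.268  0.01 ] q6 -0.9484 e6 0.423 w 0.0215 p [ 0.5128 -0.0763  0.175 ] t 12.1333
```

View pics/w6.png

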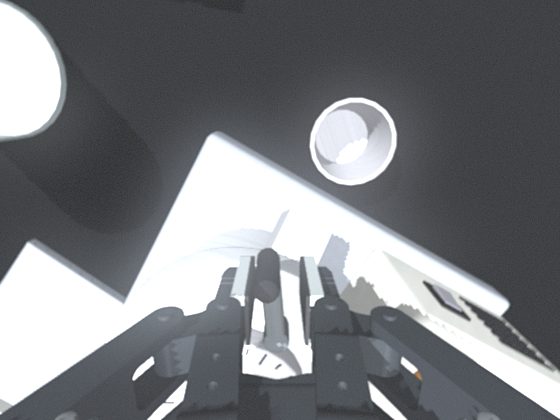

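The post sits between the jaws and is following, with low forces. I'll carry on, slower near the end.

```bash
python3 -m jog '[[0.75,0.25,0.01,0,0.05],[0.75,0.5,0.02,0,0.1],[0.75,0.75,0.06,0,0.15],[0.75,0.99,0.1,0,0.2],[0.75,1.24,0.16,0,0.25],[0.75,1.48,0.22,0,0.3],[0.75,1.71,0.3,0,0.35],[0.75,1.95,0.39,0,0.4]]' >/dev/null; python3 st.py
python3 -m jog '[[0.75,0.13,0,0,0.03],[0.75,0.25,0.01,0,0.05],[0.75,0.38,0.02,0,0.08],[0.75,0.5,0.02,0,0.1],[0.75,0.6,0.03,0,0.12],[0.75,0.7,0.05,0,0.14],[0.75,0.8,0.06,0,0.16],[0.75,0.8,0.06,0,0.16]]' >/dev/null; python3 st.py
for i in 1 2 3; do python3 -m jog '[[0.75,0.05,0,0,0.01],[0.75,0.1,0,0,0.02],[0.75,0.1,0,0,0.02]]' >/dev/null; python3 st.py; done
```

```text
jaw dir deg 112.36 F [ 1.2 -1.3  0.2] M [-0.206 -0.334  0.019] q6 -1.3849 e6 0.425 w 0.0211 p [ 0.5019 -0.0597  0.175 ] t 12.85
jaw dir deg 103.18 F [ 0.8 -0.5 -0.2] M [-0.241 -0.098  0.054] q6 -1.5613 e6 -0.127 w 0.0217 p [ 0.4977 -0.0521  0.1734] t 13.5167
jaw dir deg 102.05 F [ 1.9 -4.7  0.1] M [-1.243 -0.549  0.008] q6 -1.5832 e6 -0.068 w 0.0213 p [ 0.4978 -0.0519  0.1734] t 13.7667
jaw dir deg 100.91 F [ 2.4 -7.5 -1. ] M [-2.177 -1.016  0.036] q6 -1.6054 e6 -0.082 w 0.0217 p [ 0.498  -0.0517  0.1734] t 14.0167
jaw dir deg 99.77 F [  6.1 -11.3  -1.1] M [-3.235 -1.502  0.043] q6 -1.6274 e6 -0.096 w 0.0216 p [ 0.4981 -0.0514  0.1735] t 14.2667
```

The post is solid on its stop at about 11 N. I'll relax, lift out, and look.

```bash
python3 -m jog '[[0.75,-0.2,0,0,0],[0.75,-0.5,0,0,0],[0.7,-0.7,0,0,0],[0.68,-0.7,0,-1.5,0],[0.68,-0.7,0,-4,0],[0.68,-0.7,-1,-7,0],[0.68,-0.7,-5,-8,0],[0.68,-0.7,-6,-8,0]]' >/dev/null; python3 -m jog '[[0.3,0,-3,0,0],[0.3,0,-4,0,0],[0.3,0,-4,0,0]]' >/dev/null; python3 st.py
python3 - <<'E'
from h import *
w=capture('wrist'); cv2.imwrite('pics/w7.png',w['frame'][:,:,::-1])
for n,p in (("home post",[.4972,-.0505,.197]),("piv",[.546,-.041,.17]),("knob",[.5975,-.0308,.206])): print(n,proj(w,np.array(p)))
np.savez("w7.npz",T=w["T"],mtx=w["mtx"])
E
```

```text
jaw dir deg 99.77 F [ 0.6 -0.3 -0.5] M [-0.014  0.012  0.012] q6 -1.623 e6 -0.009 w 0.0594 p [ 0.3971 -0.0734  0.2532] t 15.1833
home post [282.55804982 356.13437455]
piv [282.96634085 379.88300884]
knob [285.00961115 466.15439298]
```

View pics/w7.png

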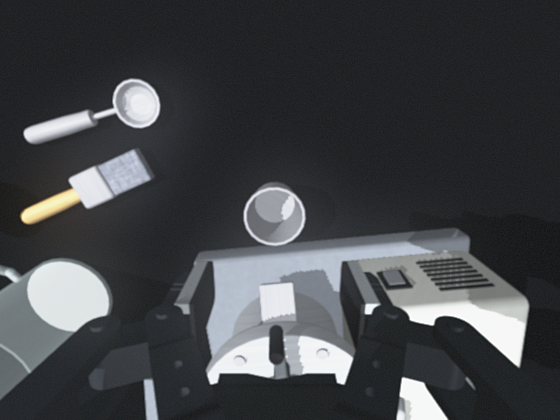

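Run:
```python
from h import *
w=np.load("w7.npz"); d=ray(w,468,234,.03)-ray(w,197,256,.03); print("yaw",np.degrees(np.arctan2(-d[0],d[1])))
p=ray(w,278,354,.197); print(p)
for k in ([.5975,-.0308],):
  for y in (9,10,11,12,13):
    r=np.radians(y); pv=np.array(k)-.0525*np.array([np.cos(r),np.sin(r)]); v=p[:2]-pv; print(y,np.linalg.norm(v),"lever",1-(np.arctan2(v[1],v[0])%(2*np.pi)-np.pi-r))
c=capture("side"); a=cv2.resize(c["frame"][140:240,260:360],None,fx=5.6,fy=5.6,interpolation=cv2.INTER_CUBIC); cv2.imwrite("pics/s8.png",a[:,:,::-1])
```

```text
yaw 14.8312201147267
[ 0.49585212 -0.05419049  0.197     ]
9 0.052056013316072514 lever 0.8612176383579087
10 0.05194512681689645 lever 0.8961623544828832
11 0.05186613060140396 lever 0.931203077491308
12 0.051819194619272306 lever 0.9663077643918478
13 0.0518044203202101 lever 1.0014438805529884
```

View pics/s8.png

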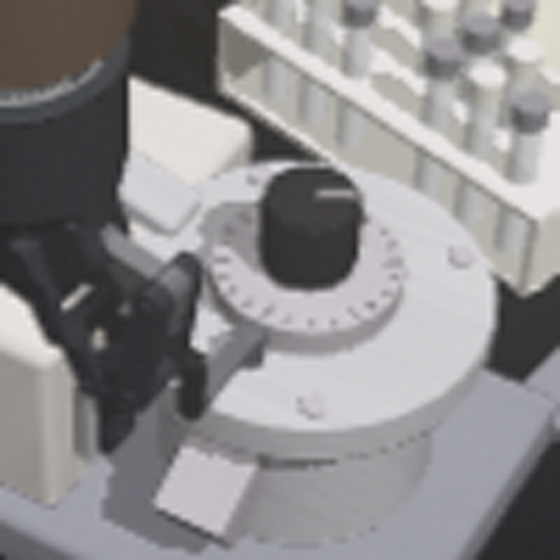

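```bash
python3 -c "
from plant import *
print(get_state()['t']); print(finish_job())"
```

```text
15.2833
the job is handed in; nothing more can be done
None
```

I set the gap to the 8th click from touch, swung the lever home and handed the job in at 15.3 s. No verdict was reported.

- **Closing:** I gripped the knob at 30 N and turned it clockwise. It came up solid about 47° from the start, which fits a start 3 clicks open.
- **One check off plan:** my last closing step read about 0.8 N m at the wrist, above the 0.7 N m limit. That reading includes detent and friction, and it rose about twice as steeply as the stated 9 N m/rad. By angle it was only about 2° past touch, against about 4° allowed, so I believe the burrs were not forced, but I could not confirm it directly.
- **Backing off:** I turned the knob back about 122° from touch to the 8th click. After release its white line stood 73.6° counter-clockwise of where it began; 75° was expected.
- **Lever:** I swung it with the jaws loosely round the post, slowing at the end, until it pressed on the stop at about 13 N.
    - **Swing:** the post moved about 0.97 rad between its measured start and end positions.
    - **Angle in the last image:** this depends on the mill's yaw. It is about 1.0 rad for the 13–15° yaw I measured, but would be under the 0.93 limit if the yaw were below about 11°, as my earlier lever-post estimate suggested. The hard stop agrees with 1.0.
- **Rest of the bench:** the hand touched nothing but the knob and lever. I saw nothing out of place in the pictures, but I did not measure the other items.

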